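# Load a lamp module into the drawer of a board tester

## Robot

A 6-joint arm with a two-finger parallel gripper is mounted at the origin on the work surface. World frame = base frame: x ahead of the robot, y to its left, z up, the work surface at z = 0. Lengths are in mm, angles in rad, forces in N, time in s.
With the tool pointing down it reaches from about 300 to 950 mm from the base axis. Payload 3.1 kg.
Tool frame: the origin (TCP) lies at the very end of the fingers, on their centre line; the grasp point (between the pads) lies manip.pinch_z behind it (manip.pinch_z is the distance from the TCP to the grasp point, in mm); x points along the fingers, y is the direction in which the jaws open and shut, and the axes are right-handed (so a half turn about x gives the same grasp; the last joint's range is limited). The gripper opens to 85 mm and grips with 20 to 120 N. Pads are 22 mm wide; open, the fingers measure 114 mm over their backs; the gripper's body (76 mm by 85 mm) begins 54 mm behind the grasp point. The pads swing forward as they close: fully open they stand 13 mm farther back than shut.
Start: joints at [1.169, 0.308, 1.634, -0, 1.2, -0.07], TCP at [203.617, 590.908, 231.272] pointing down, gripper open.
Joint ranges: [-3.06, 3.06], [-0.79, 1.96], [0.05, 2.63], [-1.19, 4.34], [0.05, 2.64], [-2.94, 2.94]. Speed limits (rad/s): [2.79, 2.79, 3.14, 3.14, 3.14, 3.14].

## Interface

Orientations are given as a rotation vector (axis times angle).
In Python, from rig import telemetry, eyes, job_done, manip gives the robot as it stands. The module is installed in compiled form; this text tells all that it offers.
- The arm moves only by the tool servo_tool, never from a script. Its argument "motion" is a list of rows, each a list of 5 numbers: the opening, from 0 (shut) to 1 (fully open), then the shift along the tool's x, y, z scaled (see below), then the turn about the tool's x scaled (see below). A call has 1 to 5 rows; each row is the pose to reach, as a shift and turn from the pose measured when the call began, along the tool's axes at that moment, turning the shorter way round; what a row does not reach only later rows make up. The controller multiplies each number of a shift by 0.2 m and each number of a turn by pi rad. A row lasts 1/12 s, in which the tool goes at most 41.7 mm and 7.16 degrees, less where a joint would pass 70% of its speed; a pose out of reach is approached as far as the arm can. A call with a number of a shift or a turn outside -1 to 1 is refused whole. A call with a gripper value outside its range is refused whole. The fingers move at their own pace and stop on an object; "newtons" is the grip in N (left out, the last holds). Time passes only in rows, so rows that repeat a pose let the fingers close. It gives the time, the measured TCP pose, the force and the opening at its end, in the units of the state.
- telemetry.read_state(): the state, without advancing time (a new reading comes with each control period).
- eyes.camera(name): name is "side" or "top"; returns the picture (384x512x3 uint8, blue, green, red); there is no depth.
- eyes.calibration(name): a dict with "K" (3x3 intrinsics, pixels), "extrinsics" (4x4, takes a point from camera to world coordinates). Camera axes: x right, y down, z forward; pixel columns grow to the right and rows downward; lengths in mm; the calibration is good to about 2 mm. A picture is of the moment at which its call begins. calibration takes no time and is no camera call.
- job_done(): hands the job in, once; it reports no verdict.
The state is a dict: "clock": time; "qpos": joint angles; "joint_velocities": joint speeds; "effort": joint torques, N m; "ee_pos": TCP position; "tool_rot": TCP orientation; "wrist_force": force on the tool from outside, world axes, zero at the start; "ft_torque": the same for the moment, N m; "opening": finger opening in mm.
Only numpy, scipy, OpenCV 4.12 (cv2) and the standard library are available. Lean on these libraries where they do the work, as an engineer would, in place of code of your own. Each camera call takes 0.05 s, during which the arm holds its last target. There are 200 camera calls.

## Task

Get the round lamp module ready for its test: press the orange release button on top of the test box so that the drawer pops out, set the lamp module down flat in the round nest of the drawer, and push the drawer home by its front until it clicks and stays shut. Press and push only gently, as with one finger (never above 18 N on the button or the drawer), lower the lamp into the nest rather than dropping it, leave the other things on the bench where they are, and let go of everything.

Things in the scene. Friction and masses are not known exactly. Their poses are not given: they have to be found in the camera images.
- tester: Board tester, fixed grey box with white lid (all sizes in mm), 255 (its x) x 200 (its y) x 92 tall. Origin: on the table under its middle, 125 behind its front. Its -x side is the front, towards the robot give or take its yaw. The drawer slides out along -x by 120, driven by a damped ejector spring (5.5 N when shut, 2.5 N when out), and is held shut by a catch.
- button_top (a point): Centre of the top of the orange release button on the lid, front right as the robot sees it: 26 dia, 106 above the table when up (14 above the lid). It moves straight down 9 mm against a spring (2 N at first, 4.5 N where the catch lets go 4 mm down, 7.5 N at the bottom), to a hard stop. Axes as the tester's.
- drawer_pad (a point): Centre of the face of the smooth black push pad (70 wide, 34 tall, 4 proud, 47 above the table) on the drawer's front plate (grey, 150 wide, 11 to 83 above the table, 16 thick). 150 in front of the tester's origin when shut, 270 fully out. Axes as the tester's: push along +x. In the last 6 mm the push rises to about 9.5 N, then drops as the catch clicks just past the shut place; a rubber stop starts 2 mm past it.
- nest (a point): Centre of the floor of the round nest in the drawer's dark green plate: 46.4 dia, 6 deep, floor 30 and plate top 36 above the table. It moves with the drawer: hidden when shut; fully out it is 65 in front of the box's front and 60 from the inner face of the drawer's front plate, which rises 47 above the green plate. Green plate 110 (x) x 124 (y). Axes as the tester's.
- lamp_centre (a point): Centre (half-way up) of the loose lamp module: ribbed aluminium puck, 44 dia x 16 tall, white disc with four yellow chips on top, 2 mm bevel round its foot, about 60 g, lying flat on the table, z up. Seated, this point is 8 above the nest's floor and the module stands 10 above the green plate.
- spool: Bystander: spool of solder wire, white flanges, 60 dia x 50 tall; origin centre of underside.
- tip_cleaner: Bystander: dark round tin with brass wool, 64 dia x 36 tall; origin centre of underside.
- flux_jar: Bystander: small jar with red cap, 44 dia x 55 tall; origin centre of underside.
- bare_board1: Bystander: flat white bare circuit board, 40 dia x 5; origin centre of underside. It is not the lamp module.
- bare_board2: Bystander: a second flat white bare circuit board, 40 dia x 5; origin centre of underside. It is not the lamp module.
- screwdriver: Bystander: screwdriver with red handle, 170 long, lying on the table along its own x.
- wood_block: Bystander: wooden block 90 x 60 x 28; origin centre of underside.
Things that resemble listed ones, but are neither listed nor needed, are in the scene too. Of the things that look like the part that bears lamp_centre, take the one that is farthest to the robot's right at the start.

How it is judged:
By the outcome, as a careful person would: the job done as asked, in the order asked, and still so for the second after the job is handed in, with the robot touching nothing.
It also fails if it takes over 72 s, if anything falls off the work surface, if the arm or the gripper's body presses on something with over 40 N, if the wrist force passes 120 N, or if a joint passes its speed limit or range.

## Working session

There is one attempt and no reset: what is moved stays moved. The work goes in short steps, Python scripts to look and compute and a tool call to move; the robot and the scene stay as the last step left them, time stands still between calls to the robot, and variables do not carry over. Pictures are saved under pics/ and viewed, about 8 in all and at most 12, crops included, and the job is handed in when it is done.

Besides the shell and the picture viewer there is one more tool, called after ">>>" by a JSON object that holds its "fn" and its "kwargs". servo_tool: Moves the arm, as the interface text tells. Shifts and turns lie within -1 to 1; 1 stands for 0.2 m of shift or pi rad of turn. Its arguments: {"type":"object","properties":{"motion":{"type":"array"},"newtons":{"type":"number"}},"required":["motion"]}

```bash
mkdir -p pics; python3 - <<'E'
from rig import telemetry, eyes, manip
import cv2, numpy as np
for n in("top","side"):
    cv2.imwrite(f"pics/{n}0.png",cv2.resize(eyes.camera(n),None,fx=1.5,fy=1.5,interpolation=cv2.INTER_CUBIC)); np.save(f"{n}0.npy",0)
    c=eyes.calibration(n);print(n,np.round(c["K"],1).tolist(),np.round(c["extrinsics"],3).tolist())
s=telemetry.read_state();print(s,manip.pinch_z)
E
```

```text
top [[498.3, 0.0, 253.9], [0.0, 498.3, 195.1], [0.0, 0.0, 1.0]] [[0.021, -0.991, 0.132, 348.911], [-1.0, -0.021, 0.0, 6.514], [0.003, -0.132, -0.991, 1540.13], [0.0, 0.0, 0.0, 1.0]]
side [[426.3, 0.0, 247.9], [0.0, 426.3, 186.3], [0.0, 0.0, 1.0]] [[0.977, -0.114, 0.178, 337.174], [-0.211, -0.571, 0.793, -925.79], [0.011, -0.813, -0.582, 753.498], [0.0, 0.0, 0.0, 1.0]]
{'clock': 0.1, 'qpos': array([ 1.16929057e+00,  3.08974024e-01,  1.63503505e+00,  2.33613777e-05,
        1.19971675e+00, -6.97135969e-02]), 'joint_velocities': array([ 0.00043529, -0.00101441, -0.00176876,  0.00053222, -0.00067796,
       -0.00131265]), 'effort': array([-5.29508288e-04, -4.16412413e+01, -2.77643323e+01, -2.70542978e-05,
        4.07573840e-03, -5.46417780e-06]), 'ee_pos': array([203.32321709, 590.21936567, 230.13852589]), 'tool_rot': array([ 0.25876658,  1.55558741, -0.26202928]), 'wrist_force': array([-0.62859867, -0.73518092, -0.30146402]), 'ft_torque': array([ 0.01002248,  0.03754049, -0.00276723]), 'opening': 85.5588492685129} 18.700000000000003
```

View pics/top0.png

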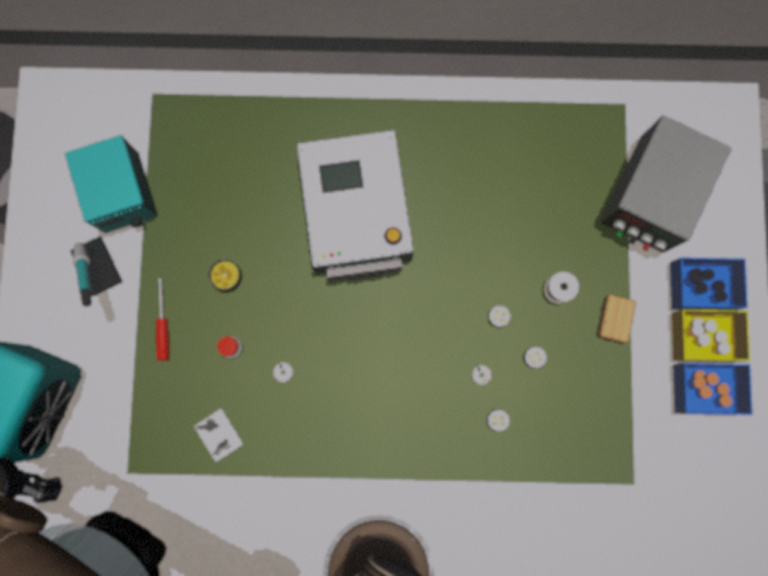

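View pics/side0.png

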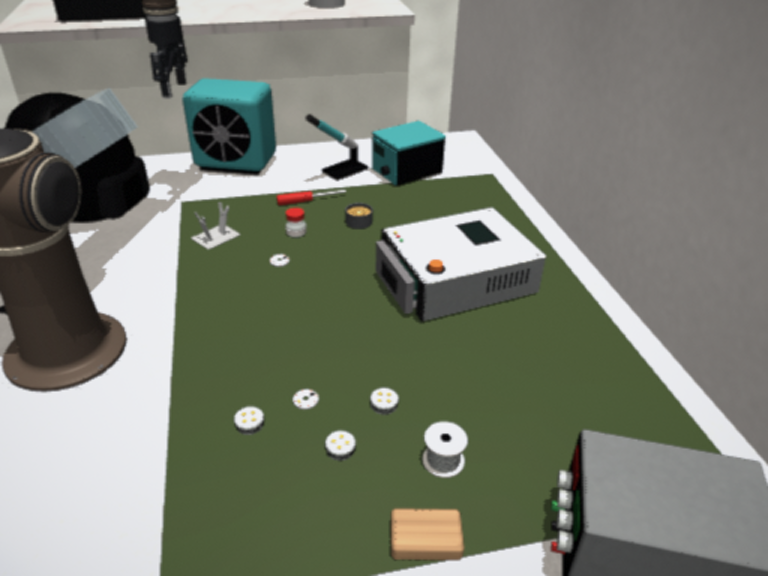

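The lamp look-alikes in the top view (1.5x pixels) are at (499,316), (535,357) and (498,420). The plain boards are at (283,372) and (481,375). The one farthest right is (535,357), which is (340,443) in the side view. I'll measure it and confirm with a crop.

```bash
cat > h.py <<'E'
import numpy as np, cv2
from rig import telemetry, eyes, manip
from scipy.spatial.transform import Rotation as R
def ray(n,px):
    c=eyes.calibration(n);E=np.array(c["extrinsics"]);d=E[:3,:3]@np.linalg.inv(c["K"])@[px[0],px[1],1.];return E[:3,3],d
def on(n,px,z):
    o,d=ray(n,px);return o+d*(z-o[2])/d[2]
def proj(n,p):
    c=eyes.calibration(n);q=np.linalg.inv(c["extrinsics"])@np.r_[p,1];u=c["K"]@q[:3];return u[:2]/u[2]
def two(a,b):
    A=[];B=[]
    for n,p in(("top",a),("side",b)):
        o,d=ray(n,p);d=d/np.linalg.norm(d);M=np.eye(3)-np.outer(d,d);A.append(M);B.append(M@o)
    return np.linalg.lstsq(np.vstack(A),np.hstack(B),rcond=None)[0]
def blobs(mask,lo,hi):
    n,l,s,c=cv2.connectedComponentsWithStats(mask.astype(np.uint8))
    return [(c[i],s[i,4],l==i) for i in range(1,n) if lo<s[i,4]<hi]
def toolshift(w):  # world delta mm -> tool units
    return R.from_rotvec(telemetry.read_state()["tool_rot"]).as_matrix().T@np.asarray(w)/200
E
python3 - <<'E'
from h import *
im={n:eyes.camera(n) for n in("top","side")}
for n in im:
    h=cv2.cvtColor(im[n],cv2.COLOR_BGR2HSV);H,S,V=[h[...,i].astype(int) for i in range(3)]
    print(n,"orange",[(c.round(1),a,on(n,c,106).round(1)) for c,a,_ in blobs((H>5)&(H<22)&(S>150)&(V>100),30,400)])
    for c,a,m in blobs((S<70)&(V>135),60,9000):
        r=cv2.minAreaRect(np.argwhere(m)[:,::-1].astype(np.float32)) 
        if a<400: print(n,"wh",c.round(1),a,np.round(r[1],1),on(n,r[0],16).round(1))
        elif a>2500:
            print(n,"lid",a,[on(n,p,92).round(1)[:2] for p in cv2.boxPoints(r)])
t=im["top"][190:300,300:400];s=im["side"][240:350,140:300]
cv2.imwrite("pics/c1.png",np.hstack([cv2.resize(t,(400,440),interpolation=cv2.INTER_CUBIC),cv2.resize(s,(400,275),interpolation=cv2.INTER_CUBIC)[:440] if 0 else cv2.copyMakeBorder(cv2.resize(s,(400,275),interpolation=cv2.INTER_CUBIC),0,165,0,0,0)]))
E
```

```text
top orange [(array([261.3, 156.1]), np.int32(36), array([656. , -12.5, 106. ]))]
top lid 4917 [array([841.4, 185.6]), array([875.8, -16.2]), array([624.8, -55.4]), array([591.8, 142. ])]
top wh [242.3 178.4] 187 [ 4.  47.8] [603.6  43.3  16. ]
top wh [375.5 190.6] 313 [20.1 19.5] [ 575.1 -369.5   16. ]
top wh [333. 210.] 167 [14. 14.] [ 511.1 -237.3   16. ]
top wh [468.4 219.8] 186 [15.7 16.8] [ 486.4 -653.6   16. ]
top wh [481.1 227.9] 101 [15.   7.5] [ 465.5 -691.5   16. ]
top wh [357.1 237.7] 167 [14.1 13.4] [ 427.5 -311.4   16. ]
top wh [188.3 247.7] 142 [12.7 12.7] [387.1 202.4  16. ]
top wh [320.9 249.7] 141 [13. 12.] [ 389.5 -200.8   16. ]
top wh [332.4 279.9] 168 [14. 13.] [ 298.7 -235.8   16. ]
side orange [(array([290.3, 177. ]), np.int32(53), array([656.1, -24.2, 106. ]))]
side wh [16.  98.2] 82 [ 9.4 29.1] [-249.1  858.4   16. ]
side lid 2933 [array([600.1, 145.5]), array([947.7, 205.6]), array([870.6, -26. ]), array([574.2, -62.3])]
side wh [196.8 151.5] 91 [ 8. 12.] [437.4 304.2  16. ]
side wh [143.4 157.5] 243 [11.7 29.6] [262.  305.5  16. ]
side wh [263.2 174.4] 108 [34.   3.2] [622.2 133.6  16. ]
side wh [185.7 172.9] 82 [ 8. 12.] [389.4 185.4  16. ]
side wh [203.3 265.5] 177 [14.1 15.6] [ 392.4 -213.8   16. ]
side wh [256.  264.9] 194 [17.4 14.3] [ 513.5 -236.6   16. ]
side wh [165.4 278. ] 218 [14. 19.] [ 302.7 -235.1   16. ]
side wh [226.5 294.5] 241 [15. 19.] [ 430.6 -310.1   16. ]
side wh [375.7 344.7] 61 [9. 6.] [ 696.8 -492.1   16. ]
side wh [375.6 359.3] 66 [10.  6.] [ 682.7 -521.    16. ]
```

View pics/c1.png

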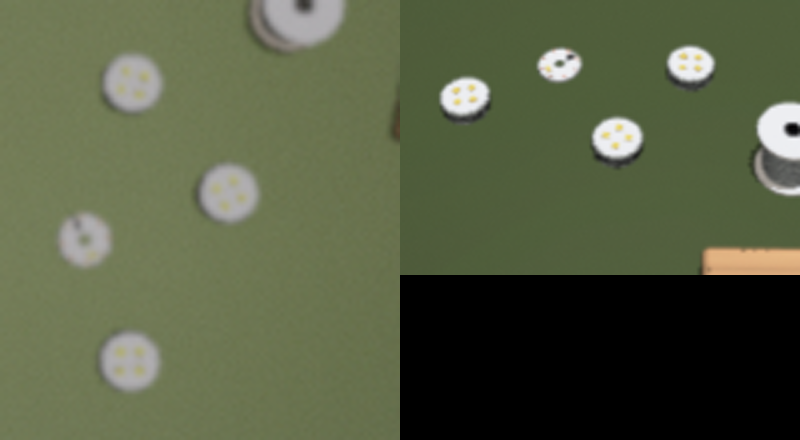

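Crop: the lamp at top pixel (357,238) has four yellow chips and a ribbed rim. It is the farthest right of the three, at about (428,-311) with both views agreeing, so it is the one meant. Next is the button and the tool axes.

```bash
python3 - <<'E'
from h import *
print(R.from_rotvec(telemetry.read_state()["tool_rot"]).as_matrix().round(3).tolist())
im={n:eyes.camera(n) for n in("top","side")}
for n in im:
    h=cv2.cvtColor(im[n],cv2.COLOR_BGR2HSV);H,S,V=[h[...,i].astype(int) for i in range(3)]
    for c,a,m in blobs((H<28)&(S>60)&(V>60),20,400):
        q=on(n,c,100)
        if abs(q[0]-650)<60 and abs(q[1]+10)<60: print(n,c,a,cv2.boundingRect(m.astype(np.uint8)),on(n,c,106).round(1),q.round(1)); P=c
    x,y=P.round().astype(int); print(V[y-8:y+9,x-8:x+9]) if n=="side" else 0
    im[n]=c
E
cat >> h.py <<'E'
def go(x,y,z,yaw=None):
    s=telemetry.read_state();M=R.from_rotvec(s["tool_rot"]).as_matrix();d=np.array([x,y,z])-s["ee_pos"]
    yy=np.degrees(np.arctan2(M[1,1],M[0,1]))
    print("shift units",(M.T@d/200).round(4),"pos",s["ee_pos"].round(1),"clock",s["clock"],"jaw-y heading",yy.round(1),"tilt",M[:,0].round(3),"F",s["wrist_force"].round(1),"open",round(s["opening"],1),"q6",s["qpos"].round(2))
    # turn about tool x (down) by +a lowers heading
    if yaw is not None: print("turn units",-(((yaw-yy+90)%180)-90)/180)
E
python3 -c "
from h import *
go(656,-15,140,99.4)"
```

```text
[[-0.001, 0.326, 0.945], [-0.001, 0.945, -0.326], [-1.0, -0.002, -0.0]]
top [261.64556962 156.53164557] 79 (257, 152, 10, 10) [654.8 -13.5 106. ] [656.  -13.6 100. ]
side [290.19480519 177.1038961 ] 77 (285, 173, 11, 9) [655.8 -24.5 106. ] [658.7 -16.2 100. ]
[[242 242 242 242 242 242 242 242 242 242 242 242 242 242 242 242 242]
 [242 242 242 242 242 242 242 242 242 242 242 242 242 242 242 242 242]
 [242 242 242 242 242 242 242 241 241 241 241 242 242 242 242 242 242]
 [242 242 242 242 241 238 237 237 237 237 237 238 240 242 242 242 242]
 [242 242 242 241 237 236 235 235 234 234 235 235 237 238 242 242 242]
 [242 242 242 235 234 234 234 234 234 234 234 234 235 237 241 242 242]
 [242 241 235 212 219 230 233 234 234 234 234 233 233 235 240 242 242]
 [242 236 195 127 161 212 228 232 233 233 233 230 222 222 235 242 242]
 [241 219 139  72 103 151 195 216 222 223 221 208 168 137 202 237 242]
 [239 194  98  58  93 119 136 144 154 159 156 149 128  92 135 221 241]
 [240 202 113  62  88 114 127 133 139 144 143 136 108  70 105 214 240]
 [240 219 151  86  70  97 115 125 130 132 130 119  86  69 138 222 241]
 [242 239 223 172 112  74  68  79  87  87  84  71  72 131 216 239 242]
 [242 242 241 237 208 159 125 110 108 109 110 128 154 218 239 242 242]
 [242 242 242 242 240 237 224 211 209 209 212 229 237 240 242 242 242]
 [239 242 242 242 242 242 241 240 240 240 240 241 242 242 242 241 239]
 [223 236 240 242 242 242 242 242 242 242 242 242 240 238 235 233 219]]
shift units [ 0.4557 -2.1259  3.1253] pos [203.5 590.7 230.8] clock 0.3 jaw-y heading 71.0 tilt [-0.    -0.001 -1.   ] F [-0.4  0.1 -1.2] open 85.4 q6 [ 1.17  0.31  1.63 -0.    1.2  -0.07]
turn units -0.1578324048739307
```

>>> {"fn": "servo_tool", "kwargs": {"motion": [[0,0,-0.116,0.17,0],[0,0,-0.232,0.34,0],[0,0,-0.348,0.51,0],[0,0,-0.464,0.68,0],[0,0,-0.58,0.85,0]], "newtons": 30}}

```text
clock: 0.72
ee_pos: [327.1, 424.1, 230.9]
tool_rot: [0.259, 1.555, -0.26]
wrist_force: [1.3, 1.1, 0.9]
opening: 25.8
```

>>> {"fn": "servo_tool", "kwargs": {"motion": [[0,0,-0.116,0.17,0],[0,0,-0.232,0.34,0],[0,0,-0.348,0.51,0],[0,0,-0.464,0.68,0],[0,0,-0.58,0.85,0]]}}

```text
clock: 1.13
ee_pos: [451.1, 257.4, 231.3]
tool_rot: [0.26, 1.554, -0.26]
wrist_force: [-0.4, 0.7, 0.4]
opening: -0.4
```

>>> {"fn": "servo_tool", "kwargs": {"motion": [[0,0,-0.116,0.17,-0.03],[0,0,-0.232,0.34,-0.06],[0,0,-0.348,0.51,-0.09],[0,0,-0.464,0.68,-0.12],[0,0,-0.58,0.85,-0.158]]}}

```text
clock: 1.55
ee_pos: [575.1, 90.5, 231.6]
tool_rot: [-0.134, 1.566, 0.133]
wrist_force: [0.8, 1.3, -0.4]
opening: -0.2
```

```bash
python3 -c "
from h import *
go(655.5,-14,140,99.4)"
```

```text
shift units [ 0.4585 -0.5828  0.3071] pos [575.1  90.5 231.6] clock 1.55 jaw-y heading 99.8 tilt [ 0.001 -0.    -1.   ] F [ 0.8  1.3 -0.4] open -0.2 q6 [ 0.08  0.23  1.74 -0.    1.18 -1.66]
turn units 0.001960653138337578
```

>>> {"fn": "servo_tool", "kwargs": {"motion": [[0,0,-0.16,0.09,0],[0,0.1,-0.33,0.18,0],[0,0.2,-0.5,0.26,0],[0,0.35,-0.583,0.307,0],[0,0.4585,-0.583,0.307,0]]}}

```text
clock: 1.97
ee_pos: [658.0, -18.7, 138.5]
tool_rot: [-0.132, 1.563, 0.129]
wrist_force: [-0.2, 0.3, -1.0]
opening: 0.4
```

>>> {"fn": "servo_tool", "kwargs": {"motion": [[0,0.06,0,0,0],[0,0.11,0,0,0],[0,0.14,0,0,0],[0,0.15,0,0,0],[0,0.15,0,0,0]]}}

```text
clock: 2.38
ee_pos: [658.2, -17.9, 109.1]
tool_rot: [-0.133, 1.563, 0.129]
wrist_force: [0.0, 0.3, -1.0]
opening: 0.4
```

```bash
python3 -c "
from h import *
go(655.5,-14,101,99.4)"
```

```text
shift units [ 0.0402  0.0217 -0.0104] pos [658.2 -17.9 109.1] clock 2.3833 jaw-y heading 99.6 tilt [ 0.004 -0.002 -1.   ] F [ 0.   0.3 -1. ] open 0.4 q6 [-0.09  0.5   1.64 -0.    1.   -1.83]
turn units 0.001001833513403325
```

>>> {"fn": "servo_tool", "kwargs": {"motion": [[0,0.01,0.02,-0.01,0],[0,0.018,0.02,-0.01,0],[0,0.026,0.02,-0.01,0],[0,0.032,0.02,-0.01,0],[0,0.036,0.02,-0.01,0]]}}

```text
clock: 2.8
ee_pos: [656.2, -13.6, 102.9]
tool_rot: [-0.133, 1.561, 0.13]
wrist_force: [-0.2, 2.0, 3.4]
opening: -0.2
```

>>> {"fn": "servo_tool", "kwargs": {"motion": [[0,0.005,0,0,0],[0,0.009,0,0,0],[0,0.009,0,0,0]]}}

```text
clock: 3.05
ee_pos: [656.2, -13.6, 101.4]
tool_rot: [-0.132, 1.561, 0.13]
wrist_force: [-1.9, 0.5, 5.1]
opening: 0.2
```

>>> {"fn": "servo_tool", "kwargs": {"motion": [[0,0.005,0,0,0],[0,0.007,0,0,0],[0,0.007,0,0,0],[0,0,0,0,0],[0,-0.1,0,0,0]]}}

```text
clock: 3.47
ee_pos: [653.4, -13.7, 117.3]
tool_rot: [-0.132, 1.568, 0.131]
wrist_force: [-0.2, 0.5, -0.2]
opening: 0.1
```

>>> {"fn": "servo_tool", "kwargs": {"motion": [[0,-0.2,0,0,0],[0.68,-0.4,0,0,0],[0.68,-0.45,-0.1,-0.1,0],[0.68,-0.45,-0.2,-0.2,0],[0.68,-0.45,-0.3,-0.3,0]]}}

```text
clock: 3.88
ee_pos: [605.1, -83.9, 208.7]
tool_rot: [-0.135, 1.564, 0.13]
wrist_force: [1.2, -0.4, -0.5]
opening: 47.9
```

```bash
python3 -c "
from h import *
go(428.5,-311,60,99.4)
cv2.imwrite('pics/s2.png',eyes.camera('side'))
"
```

```text
shift units [ 0.744  -0.9682 -1.0632] pos [605.1 -83.9 208.7] clock 3.8833 jaw-y heading 99.7 tilt [ 0.003 -0.003 -1.   ] F [ 1.2 -0.4 -0.5] open 47.9 q6 [-0.21  0.3   1.69 -0.    1.15 -1.95]
turn units 0.001507358851952429
```

View pics/s2.png

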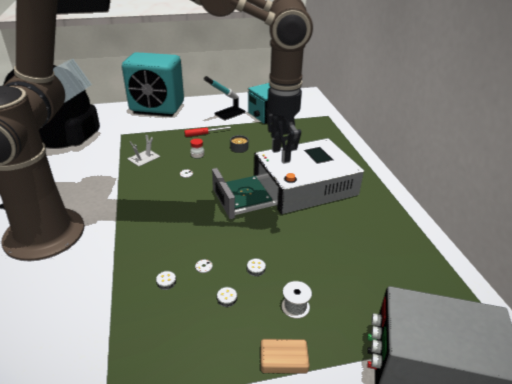

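The drawer popped out, with the front plate at (224,195) and the nest near (246,190). Now to the lamp.

>>> {"fn": "servo_tool", "kwargs": {"motion": [[0.68,0,-0.14,-0.15,0],[0.68,0,-0.28,-0.3,0],[0.68,0,-0.42,-0.45,0],[0.68,0.05,-0.55,-0.6,0],[0.68,0.1,-0.68,-0.75,0]]}}

```text
clock: 4.35
ee_pos: [476.5, -247.2, 189.3]
tool_rot: [-0.137, 1.569, 0.125]
wrist_force: [1.6, -0.3, -0.5]
opening: 57.8
```

>>> {"fn": "servo_tool", "kwargs": {"motion": [[0.68,0.14,-0.1,-0.11,0],[0.68,0.28,-0.2,-0.22,0],[0.68,0.42,-0.288,-0.313,0],[0.68,0.54,-0.288,-0.313,0],[0.68,0.64,-0.288,-0.313,0]]}}

```text
clock: 4.77
ee_pos: [421.8, -316.5, 59.3]
tool_rot: [-0.134, 1.571, 0.123]
wrist_force: [-0.2, 0.5, -0.0]
opening: 58.1
```

```bash
python3 - <<'E'
from h import *
go(428.5,-311,5,99.4)
im=eyes.camera("top");h=cv2.cvtColor(im,cv2.COLOR_BGR2HSV)
p=proj("top",[540,32,36]);print(p)
c=im[130:240,200:300];cv2.imwrite("pics/t3.png",cv2.resize(c,None,fx=6,fy=5.4,interpolation=cv2.INTER_CUBIC));cv2.imwrite("t3.png",im)
E
```

```text
shift units [0.2713 0.0234 0.0385] pos [ 421.8 -316.5   59.3] clock 4.7667 jaw-y heading 99.4 tilt [-0.003 -0.008 -1.   ] F [-0.2  0.5 -0. ] open 58.1 q6 [-0.72  0.36  1.97 -0.01  0.81 -2.45]
turn units -0.00017944656238360796
[245.55612784 198.01326205]
```

View pics/t3.png

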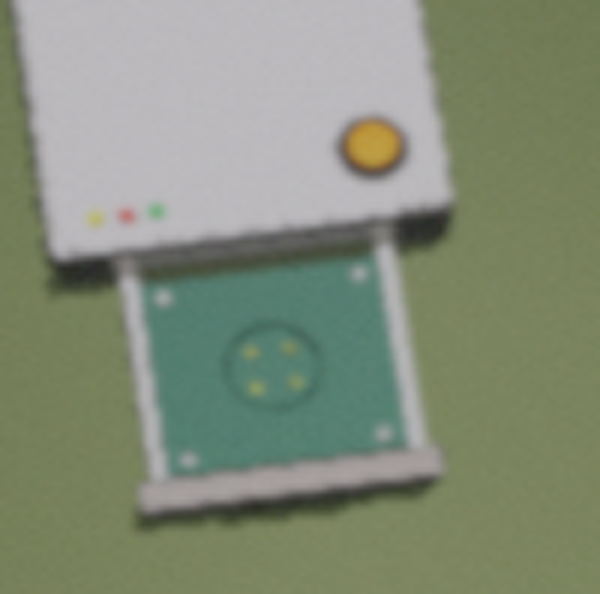

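Crop: drawer fully out, nest ring centred near crop (273,366), which is top pixel (245.3,197.5). I'll refine this with the screws, pads and ring.

```bash
python3 - <<'E'
from h import *
im=cv2.imread("t3.png");h=cv2.cvtColor(im,cv2.COLOR_BGR2HSV)
def loc(px,f,r=3):
    x,y=np.round(px).astype(int);w=f[y-r:y+r+1,x-r:x+r+1].astype(float);w=np.clip(w-np.percentile(w,60),0,None)
    Y,X=np.mgrid[y-r:y+r+1,x-r:x+r+1];return np.array([(w*X).sum(),(w*Y).sum()])/w.sum()
cr=lambda p:((p[0]+.5)/6-.5+200,(p[1]+.5)/5.4-.5+130)
red=im[...,2]
sc=np.array([loc(cr(p),red) for p in((164,299),(359,274),(189,460),(384,432))])
ye=np.array([loc(cr(p),red.astype(int)-im[...,0],2) for p in((251,353),(290,349),(257,388),(297,382))])
W=np.array([on("top",p,36) for p in sc]);Y=np.array([on("top",p,30) for p in ye])
print(W.round(1)[:,:2].tolist(),W.mean(0).round(1));print(Y.round(1)[:,:2].tolist(),Y.mean(0).round(1))
print("headings",[np.degrees(np.arctan2(*(d[1],d[0]))).round(1) for d in (W[0]-W[2],W[1]-W[3],W[0]-W[1],W[2]-W[3])])
g=(h[...,0]>70)&(h[...,0]<95)&(h[...,1]>70)
for c,a,m in blobs(g,200,5000):
    r=cv2.minAreaRect(cv2.findContours(m.astype(np.uint8),0,2)[0][0]);print(a,[on("top",p,36).round(1)[:2].tolist() for p in cv2.boxPoints(r)],on("top",r[0],36).round(1))
s=eyes.camera("side");cv2.imwrite("s3.png",s)
p=proj("side",[541,32,36]);print(p);x,y=p.astype(int)
cv2.imwrite("pics/s3.png",cv2.resize(s[y-35:y+35,x-45:x+45],None,fx=8,fy=8,interpolation=cv2.INTER_CUBIC));print(x-45,y-35)
E
```

```text
[[579.2, 91.3], [597.0, -10.6], [483.3, 74.9], [504.3, -28.1]] [541.   31.9  36. ]
[[550.4, 45.2], [553.4, 25.5], [530.2, 42.0], [534.0, 21.8]] [542.   33.6  30. ]
headings [np.float64(9.7), np.float64(10.7), np.float64(99.9), np.float64(101.5)]
2333 [[828.4, 674.4], [876.6, 541.8], [697.8, 474.3], [651.0, 605.1]] [762.7 573.8  36. ]
1192 [[586.0, 99.5], [605.2, -15.2], [500.1, -32.0], [481.3, 81.7]] [542.9  33.5  36. ]
2151 [[430.1, 769.8], [433.4, 613.2], [200.5, 595.9], [197.3, 749.2]] [314.2 681.9  36. ]
[244.05786175 190.83645801]
199 155
```

View pics/s3.png

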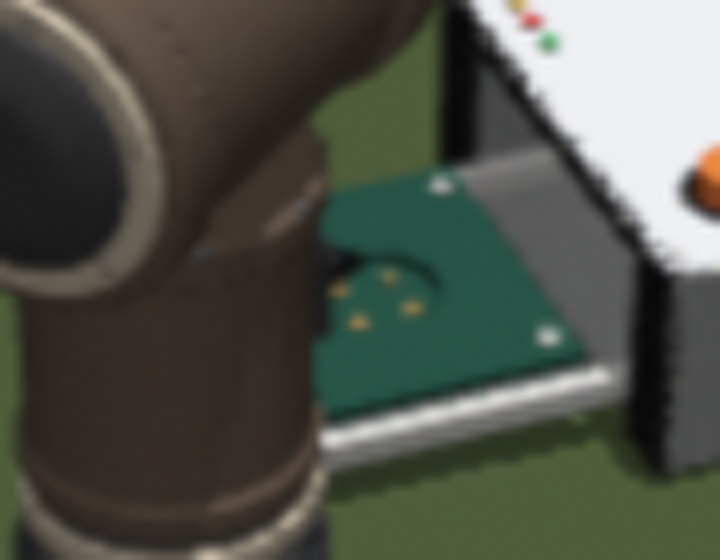

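>>> {"fn": "servo_tool", "kwargs": {"motion": [[0.68,0.08,0.023,0.038,0],[0.68,0.16,0.023,0.038,0],[0.68,0.2,0.023,0.038,0],[0.68,0.2,0.023,0.038,0]]}}

```text
clock: 5.2
ee_pos: [426.2, -307.0, 16.4]
tool_rot: [-0.131, 1.578, 0.13]
wrist_force: [-0.1, -0.1, 0.1]
opening: 58.0
```

Side crop: nest pads at crop (340,290), (389,275), (359,321) and (412,307), so their mean is side pixel (245.4,191.8). Continuing down to find where the fingertips touch.

```bash
python3 -c "
from h import *
print(on('side',(245.4,191.8),30))
go(428.5,-311,7,100)"
```

```text
[545.5206937   34.68893349  30.        ]
shift units [ 0.0471 -0.0214  0.0087] pos [ 426.2 -307.    16.4] clock 5.2 jaw-y heading 99.5 tilt [-0.011 -0.001 -1.   ] F [-0.1 -0.1  0.1] open 58.0 q6 [-0.7   0.44  1.98 -0.01  0.73 -2.43]
turn units -0.0026250075179034757
```

>>> {"fn": "servo_tool", "kwargs": {"motion": [[0.68,0.02,-0.021,0.009,0],[0.68,0.035,-0.021,0.009,0],[0.68,0.045,-0.021,0.009,0],[0.68,0.055,-0.021,0.009,0],[0.68,0.06,-0.021,0.009,0]]}}

```text
clock: 5.62
ee_pos: [428.7, -311.1, 4.7]
tool_rot: [-0.132, 1.577, 0.13]
wrist_force: [0.4, -0.4, 0.2]
opening: 57.9
```

>>> {"fn": "servo_tool", "kwargs": {"motion": [[0.68,0.008,0,0,0],[0.68,0.012,0,0,0],[0.68,0.012,0,0,0]]}}

```text
clock: 5.87
ee_pos: [428.6, -311.1, 2.2]
tool_rot: [-0.131, 1.577, 0.13]
wrist_force: [-0.1, 0.2, 0.2]
opening: 58.0
```

>>> {"fn": "servo_tool", "kwargs": {"motion": [[0.68,0.006,0,0,0],[0.68,0.012,0,0,0],[0.68,0.012,0,0,0]]}}

```text
clock: 6.12
ee_pos: [428.4, -310.9, -0.4]
tool_rot: [-0.131, 1.578, 0.13]
wrist_force: [-0.1, 1.0, 0.1]
opening: 58.1
```

>>> {"fn": "servo_tool", "kwargs": {"motion": [[0.68,0.005,0,0,0],[0.68,0.01,0,0,0],[0.68,0.01,0,0,0]]}}

```text
clock: 6.37
ee_pos: [428.2, -310.8, -2.6]
tool_rot: [-0.131, 1.578, 0.13]
wrist_force: [-0.0, 0.5, -0.1]
opening: 58.0
```

>>> {"fn": "servo_tool", "kwargs": {"motion": [[0.68,0.005,0,0,0],[0.68,0.01,0,0,0],[0.68,0.01,0,0,0]]}}

```text
clock: 6.62
ee_pos: [428.2, -310.8, -4.5]
tool_rot: [-0.131, 1.578, 0.131]
wrist_force: [-0.0, 1.6, 2.0]
opening: 58.4
```

>>> {"fn": "servo_tool", "kwargs": {"motion": [[0.68,0.004,0,0,0],[0.68,0.008,0,0,0],[0.68,0.008,0,0,0]]}}

```text
clock: 6.87
ee_pos: [428.3, -310.9, -4.6]
tool_rot: [-0.131, 1.579, 0.131]
wrist_force: [-2.5, 3.1, 12.6]
opening: 57.8
```

>>> {"fn": "servo_tool", "kwargs": {"motion": [[0.68,-0.025,0,0,0],[0.68,-0.05,0,0,0],[0.5,-0.05,0,0,0],[0.4,-0.05,0,0,0],[0.4,-0.05,0,0,0]], "newtons": 20}}

```text
clock: 7.28
ee_pos: [429.1, -311.5, 6.3]
tool_rot: [-0.131, 1.578, 0.13]
wrist_force: [-1.3, 0.4, 7.7]
opening: 42.0
```

>>> {"fn": "servo_tool", "kwargs": {"motion": [[0.4,0,0,0,0],[0.4,0,0,0,0],[0.72,0,0,0,0],[0.72,0,0,0,0],[0.72,0,0,0,0]]}}

```text
clock: 7.7
ee_pos: [428.8, -311.2, 5.9]
tool_rot: [-0.131, 1.578, 0.131]
wrist_force: [-0.2, -0.0, 0.1]
opening: 61.7
```

>>> {"fn": "servo_tool", "kwargs": {"motion": [[0.72,-0.05,0,0,0.03],[0.72,-0.08,0,0,0.07],[0.72,-0.08,0,0,0.11],[0.72,-0.08,0,0,0.15],[0.72,-0.08,0,0,0.19]]}}

```text
clock: 8.12
ee_pos: [428.9, -311.1, 21.8]
tool_rot: [0.338, 1.555, -0.344]
wrist_force: [0.0, 0.0, 0.0]
opening: 61.7
```

>>> {"fn": "servo_tool", "kwargs": {"motion": [[0.72,0,0,0,0.04],[0.72,0,0,0,0.08],[0.72,0,0,0,0.12],[0.72,0,0,0,0.16],[0.72,0,0,0,0.19]]}}

```text
clock: 8.53
ee_pos: [428.6, -311.0, 21.5]
tool_rot: [0.803, 1.426, -0.814]
wrist_force: [0.9, 0.4, 0.1]
opening: 61.5
```

```bash
python3 -c "
from h import *
go(428.3,-310.9,5,9.6)"
```

```text
shift units [ 0.0827 -0.0005 -0.0007] pos [ 428.6 -311.    21.5] clock 8.5333 jaw-y heading 30.6 tilt [-0.012 -0.001 -1.   ] F [0.9 0.4 0.1] open 61.5 q6 [-0.7   0.43  1.97 -0.01  0.75 -1.23]
turn units 0.11661250507124829
```

>>> {"fn": "servo_tool", "kwargs": {"motion": [[0.72,0,0,0,0.04],[0.72,0,0,0,0.08],[0.72,0,0,0,0.117],[0.72,0.04,0,0,0.117],[0.72,0.083,0,0,0.117]]}}

```text
clock: 8.95
ee_pos: [428.9, -311.3, 4.7]
tool_rot: [1.078, 1.292, -1.092]
wrist_force: [-0.6, -0.6, 0.6]
opening: 61.4
```

>>> {"fn": "servo_tool", "kwargs": {"motion": [[0.68,0,0,0,0],[0.4,0,0,0,0],[0.35,0,0,0,0],[0.35,0,0,0,0],[0.35,0,0,0,0]]}}

```text
clock: 9.37
ee_pos: [428.9, -311.4, 4.7]
tool_rot: [1.077, 1.292, -1.091]
wrist_force: [-0.2, 0.1, -0.2]
opening: 42.4
```

>>> {"fn": "servo_tool", "kwargs": {"motion": [[0.35,0,0,0,0],[0.35,0,0,0,0],[0.35,0,0,0,0]]}}

```text
clock: 9.62
ee_pos: [429.0, -311.4, 4.9]
tool_rot: [1.077, 1.292, -1.091]
wrist_force: [0.2, 0.0, -1.0]
opening: 42.4
```

>>> {"fn": "servo_tool", "kwargs": {"motion": [[0.3,-0.1,0,0,0],[0.3,-0.25,0,0,0],[0.3,-0.4,0,0,0],[0.3,-0.55,0,0,0],[0.3,-0.65,0,0,0]], "newtons": 30}}

```text
clock: 10.03
ee_pos: [431.4, -312.1, 137.9]
tool_rot: [1.077, 1.288, -1.09]
wrist_force: [0.4, -1.0, -0.6]
opening: 41.7
```

```bash
python3 -c "
from h import *
go(542,32.5,130,9.6)
im=np.hstack([cv2.resize(eyes.camera('side')[200:340,150:330],(540,420),interpolation=cv2.INTER_CUBIC)]);cv2.imwrite('pics/g.png',im)
"
```

```text
shift units [ 0.0278  0.8368 -1.6045] pos [ 431.4 -312.1  137.9] clock 10.0333 jaw-y heading 9.7 tilt [-0.008 -0.004 -1.   ] F [ 0.4 -1.  -0.6] open 41.7 q6 [-0.7   0.25  1.92 -0.01  0.98 -0.87]
turn units 0.0008270314586256057
```

View pics/g.png

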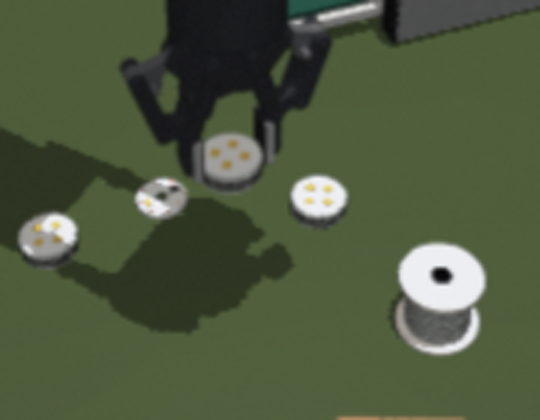

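The lamp is held flat at (231,158). Carrying it over the nest. Correcting the camera by the lamp's grasp position puts the nest at about (543.4,33.4).

>>> {"fn": "servo_tool", "kwargs": {"motion": [[0.3,0,0.07,-0.135,0],[0.3,0,0.155,-0.3,0],[0.3,0,0.24,-0.465,0],[0.3,0,0.33,-0.63,0],[0.3,0,0.415,-0.8,0]]}}

```text
clock: 10.5
ee_pos: [488.4, -140.7, 139.8]
tool_rot: [1.076, 1.28, -1.09]
wrist_force: [0.9, 0.3, -0.8]
opening: 41.7
```

>>> {"fn": "servo_tool", "kwargs": {"motion": [[0.3,0,0.085,-0.165,0],[0.3,0,0.17,-0.33,0],[0.3,0,0.255,-0.5,0],[0.3,0,0.35,-0.68,0],[0.3,0,0.425,-0.805,0]]}}

```text
clock: 10.92
ee_pos: [545.1, 35.5, 137.8]
tool_rot: [1.076, 1.282, -1.088]
wrist_force: [1.0, -0.7, -0.4]
opening: 41.4
```

>>> {"fn": "servo_tool", "kwargs": {"motion": [[0.3,0,0,0,0],[0.3,0,0,0,0]]}}

```text
clock: 11.08
ee_pos: [544.9, 37.1, 137.3]
tool_rot: [1.072, 1.284, -1.086]
wrist_force: [-0.2, -0.1, -0.6]
opening: 41.4
```

```bash
python3 -c "
from h import *
go(543.4,33.4,60,9.6)"
```

```text
shift units [ 0.3867 -0.0092  0.0142] pos [544.9  37.1 137.3] clock 11.0833 jaw-y heading 10.0 tilt [-0.003 -0.008 -1.   ] F [-0.2 -0.1 -0.6] open 41.4 q6 [-0.01  0.27  1.89 -0.01  0.98 -0.18]
turn units 0.002210522401738994
```

>>> {"fn": "servo_tool", "kwargs": {"motion": [[0.3,0.1,-0.009,0.014,0],[0.3,0.2,-0.009,0.014,0],[0.3,0.3,-0.009,0.014,0],[0.3,0.37,-0.009,0.014,0],[0.3,0.41,-0.009,0.014,0]]}}

```text
clock: 11.5
ee_pos: [540.9, 31.8, 53.0]
tool_rot: [1.071, 1.287, -1.091]
wrist_force: [-0.5, 0.5, 0.3]
opening: 41.8
```

>>> {"fn": "servo_tool", "kwargs": {"motion": [[0.3,0.01,0,0,0],[0.3,0.01,0,0,0]]}}

```text
clock: 11.67
ee_pos: [539.4, 30.7, 50.0]
tool_rot: [1.071, 1.288, -1.094]
wrist_force: [-1.2, 0.1, -0.5]
opening: 41.7
```

```bash
python3 -c "
from h import *
go(543.4,33.4,43,9.6)
im=eyes.camera('side');p=proj('side',[543,33,45]).astype(int);print(p)
cv2.imwrite('pics/n.png',cv2.resize(im[p[1]-30:p[1]+30,p[0]-40:p[0]+40],None,fx=8,fy=8,interpolation=cv2.INTER_CUBIC))
"
```

```text
shift units [ 0.0345  0.0224 -0.0104] pos [539.4  30.7  50. ] clock 11.6667 jaw-y heading 9.8 tilt [-0.011 -0.009 -1.   ] F [-1.2  0.1 -0.5] open 41.7 q6 [-0.02  0.4   1.94 -0.01  0.82 -0.18]
turn units 0.0013057213960061
[244 187]
```

View pics/n.png

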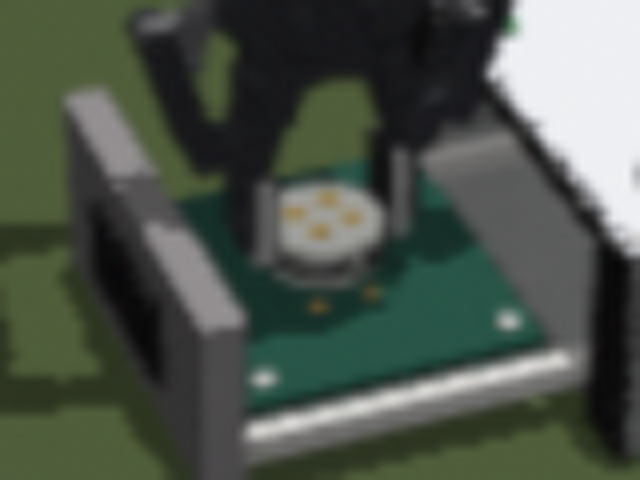

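Side crop: the lamp is level over the nest, with its chips at a mean of crop (324,215). The nest's near pads show at (319,306) and (373,294), unmoved. I'll work out the relative offset in the same view.

```bash
python3 -c "
from h import *
print(on('side',(244.1,183.5),61),on('side',(245.4,191.8),30))
go(543.4,33.4,40,9.6)"
```

```text
[541.13443566  32.8055178   61.        ] [545.5206937   34.68893349  30.        ]
shift units [ 0.0542  0.0171 -0.01  ] pos [540.5  30.9  50.9] clock 11.7167 jaw-y heading 9.8 tilt [-0.009 -0.009 -1.   ] F [ 0.4 -0.1 -0.2] open 41.8 q6 [-0.02  0.4   1.93 -0.01  0.82 -0.18]
turn units 0.0013756379271098258
```

>>> {"fn": "servo_tool", "kwargs": {"motion": [[0.3,0.01,0.019,-0.008,0],[0.3,0.02,0.019,-0.008,0],[0.3,0.025,0.019,-0.008,0],[0.3,0.025,0.019,-0.008,0]]}}

```text
clock: 12.05
ee_pos: [544.2, 33.2, 46.1]
tool_rot: [1.072, 1.286, -1.091]
wrist_force: [0.3, 0.6, -0.9]
opening: 41.3
```

```bash
python3 -c "
from h import *
go(543.8,33.1,40,9.6)"
```

```text
shift units [ 0.0307 -0.0018 -0.0002] pos [544.2  33.2  46.1] clock 12.05 jaw-y heading 9.9 tilt [-0.008 -0.009 -1.   ] F [ 0.3  0.6 -0.9] open 41.3 q6 [-0.01  0.41  1.93 -0.01  0.81 -0.18]
turn units 0.0014325701005165885
```

>>> {"fn": "servo_tool", "kwargs": {"motion": [[0.3,0.012,-0.001,0,0],[0.3,0.024,-0.001,0,0],[0.3,0.034,-0.001,0,0],[0.3,0.04,-0.001,0,0],[0.3,0.04,-0.001,0,0]]}}

```text
clock: 12.47
ee_pos: [543.6, 33.2, 37.7]
tool_rot: [1.071, 1.287, -1.092]
wrist_force: [0.3, 0.0, -1.5]
opening: 41.4
```

>>> {"fn": "servo_tool", "kwargs": {"motion": [[0.3,0.006,0,0,0],[0.3,0.01,0,0,0],[0.3,0.012,0,0,0],[0.3,0.012,0,0,0]]}}

```text
clock: 12.8
ee_pos: [543.6, 33.2, 35.2]
tool_rot: [1.071, 1.287, -1.092]
wrist_force: [-0.3, -1.0, -1.2]
opening: 42.0
```

>>> {"fn": "servo_tool", "kwargs": {"motion": [[0.3,0.004,0,0,0],[0.3,0.004,0,0,0]]}}

```text
clock: 12.97
ee_pos: [543.8, 33.2, 34.7]
tool_rot: [1.072, 1.287, -1.092]
wrist_force: [0.0, 0.2, 0.0]
opening: 41.9
```

>>> {"fn": "servo_tool", "kwargs": {"motion": [[0.3,0.004,0,0,0],[0.3,0.004,0,0,0]]}}

```text
clock: 13.13
ee_pos: [543.9, 33.2, 34.6]
tool_rot: [1.072, 1.287, -1.092]
wrist_force: [-2.0, 0.6, 5.4]
opening: 41.4
```

Contact at the expected seated height of 34.6. Relax the fingers, open and lift.

>>> {"fn": "servo_tool", "kwargs": {"motion": [[0.52,-0.002,0,0,0],[0.58,-0.002,0,0,0],[0.63,-0.002,0,0,0],[0.63,-0.002,0,0,0]]}}

```text
clock: 13.47
ee_pos: [543.8, 33.2, 34.9]
tool_rot: [1.071, 1.287, -1.092]
wrist_force: [0.3, -0.3, 0.4]
opening: 54.1
```

>>> {"fn": "servo_tool", "kwargs": {"motion": [[0.63,-0.05,0,0,0],[0.63,-0.15,0,0,0],[0.63,-0.3,0,0,0],[0.4,-0.45,0,0,0],[0,-0.55,-0.15,0,0]]}}

```text
clock: 13.88
ee_pos: [522.1, 29.1, 150.1]
tool_rot: [1.076, 1.277, -1.083]
wrist_force: [1.1, 0.0, 0.2]
opening: 30.5
```

>>> {"fn": "servo_tool", "kwargs": {"motion": [[0,0,-0.15,0,0],[0,0,-0.35,0,0],[0,0,-0.5,0,0],[0,0,-0.6,0,0]]}}

```text
clock: 14.22
ee_pos: [400.5, 8.4, 149.8]
tool_rot: [1.075, 1.279, -1.085]
wrist_force: [0.1, -0.2, -0.1]
opening: 0.1
```

```bash
python3 - <<'E'
from h import *
a=np.radians(9.5);n=np.array([543.6,33.2]);u=np.array([np.cos(a),np.sin(a)])
pad=n-80*u;print("pad",pad)
go(*(pad-35*u),45,9.5)
for v in("side","top"):
    im=eyes.camera(v);p=proj(v,[543,33,45]).astype(int)
    c=cv2.resize(im[p[1]-30:p[1]+30,p[0]-40:p[0]+40],None,fx=5,fy=5,interpolation=cv2.INTER_CUBIC)
    out=c if v=="side" else np.hstack([out,c])
cv2.imwrite("pics/seat.png",out)
E
```

```text
pad [464.69715188  19.99619153]
shift units [ 0.5241  0.1514 -0.0078] pos [400.5   8.4 149.8] clock 14.2167 jaw-y heading 9.9 tilt [ 0.002 -0.009 -1.   ] F [ 0.1 -0.2 -0.1] open 0.1 q6 [-0.08 -0.03  2.21 -0.01  0.97 -0.25]
turn units 0.0021334625278160817
```

View pics/seat.png

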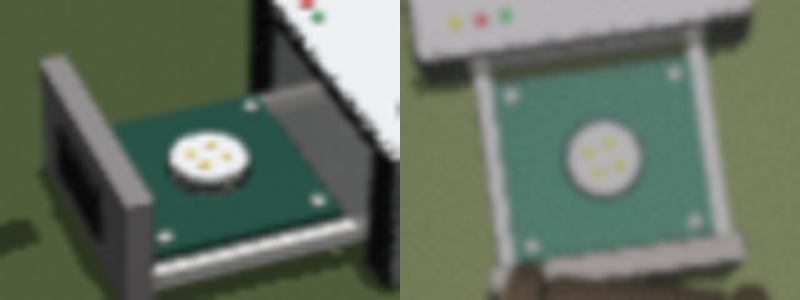

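The lamp is seated flat and centred (side crop (209,155), top crop (604,158)). I'll turn the closed fingers 90° so they push with their sides, then go down in front of the pad.

>>> {"fn": "servo_tool", "kwargs": {"motion": [[0,0,0,0,-0.04],[0,0,0,0,-0.08],[0,0,0,0,-0.12],[0,0,0,0,-0.16],[0,0,0,0,-0.2]]}}

```text
clock: 14.73
ee_pos: [401.5, 8.4, 150.3]
tool_rot: [0.594, 1.48, -0.605]
wrist_force: [0.6, 0.0, -0.1]
opening: -0.1
```

>>> {"fn": "servo_tool", "kwargs": {"motion": [[0,0,0,0,-0.04],[0,0,0,0,-0.08],[0,0,0,0,-0.12],[0,0,0,0,-0.16],[0,0,0,0,-0.2]]}}

```text
clock: 15.15
ee_pos: [403.1, 8.5, 151.1]
tool_rot: [0.105, 1.562, -0.118]
wrist_force: [-1.0, -0.6, -0.2]
opening: -0.4
```

```bash
python3 -c "
from h import *
go(430.2,14.2,45,99.5)"
```

```text
shift units [0.5308 0.0518 0.127 ] pos [403.1   8.5 151.1] clock 15.15 jaw-y heading 81.9 tilt [ 0.005 -0.009 -1.   ] F [-1.  -0.6 -0.2] open -0.4 q6 [-0.08 -0.03  2.2  -0.01  0.96 -1.5 ]
turn units -0.09802274015665138
```

>>> {"fn": "servo_tool", "kwargs": {"motion": [[0,0.1,0.05,0.06,-0.04],[0,0.25,0.05,0.127,-0.08],[0,0.38,0.05,0.127,-0.098],[0,0.48,0.05,0.127,-0.098],[0,0.53,0.05,0.127,-0.098]]}}

```text
clock: 15.57
ee_pos: [429.7, 14.0, 43.2]
tool_rot: [-0.137, 1.566, 0.123]
wrist_force: [0.1, 0.5, 0.4]
opening: 0.0
```

>>> {"fn": "servo_tool", "kwargs": {"motion": [[0,0,0,0,0]]}}

```text
clock: 15.65
ee_pos: [428.8, 14.2, 41.6]
tool_rot: [-0.136, 1.569, 0.124]
wrist_force: [0.2, -0.1, -0.4]
opening: 0.1
```

```bash
python3 -c "
from h import *
go(453.9,18.2,45,99.5)"
```

```text
shift units [-0.0175 -0.0009  0.1271] pos [428.8  14.2  41.6] clock 15.65 jaw-y heading 99.5 tilt [-0.002 -0.008 -1.   ] F [ 0.2 -0.1 -0.4] open 0.1 q6 [-0.06  0.24  2.2  -0.01  0.71 -1.79]
turn units -6.461908510036412e-05
```

>>> {"fn": "servo_tool", "kwargs": {"motion": [[0,-0.015,0,0.03,0],[0,-0.015,0,0.06,0],[0,-0.015,0,0.09,0],[0,-0.015,0,0.105,0],[0,-0.015,0,0.12,0]]}}

```text
clock: 16.07
ee_pos: [454.4, 18.2, 45.7]
tool_rot: [-0.137, 1.566, 0.124]
wrist_force: [-1.0, 0.9, -0.0]
opening: 0.1
```

>>> {"fn": "servo_tool", "kwargs": {"motion": [[0,0,0,0.012,0],[0,0,0,0.024,0],[0,0,0,0.036,0],[0,0,0,0.048,0],[0,0,0,0.06,0]]}}

```text
clock: 16.48
ee_pos: [465.5, 20.2, 45.5]
tool_rot: [-0.136, 1.568, 0.124]
wrist_force: [-4.5, -1.1, 0.9]
opening: -0.1
```

>>> {"fn": "servo_tool", "kwargs": {"motion": [[0,0,0,0.015,0],[0,0,0,0.03,0],[0,0,0,0.045,0],[0,0,0,0.06,0],[0,0,0,0.075,0]]}}

```text
clock: 16.9
ee_pos: [480.3, 22.8, 45.3]
tool_rot: [-0.136, 1.569, 0.124]
wrist_force: [-4.3, -0.9, 0.8]
opening: 0.3
```

>>> {"fn": "servo_tool", "kwargs": {"motion": [[0,0,0,0.02,0],[0,0,0,0.04,0],[0,0,0,0.06,0],[0,0,0,0.08,0],[0,0,0,0.1,0]]}}

```text
clock: 17.32
ee_pos: [500.2, 26.1, 45.1]
tool_rot: [-0.136, 1.569, 0.124]
wrist_force: [-5.6, -1.4, 1.9]
opening: -0.3
```

>>> {"fn": "servo_tool", "kwargs": {"motion": [[0,0,0,0.02,0],[0,0,0,0.04,0],[0,0,0,0.06,0],[0,0,0,0.08,0],[0,0,0,0.1,0]]}}

```text
clock: 17.73
ee_pos: [520.2, 29.5, 45.1]
tool_rot: [-0.136, 1.569, 0.124]
wrist_force: [-5.9, -1.6, 2.4]
opening: 0.0
```

>>> {"fn": "servo_tool", "kwargs": {"motion": [[0,0,0,0.02,0],[0,0,0,0.04,0],[0,0,0,0.06,0],[0,0,0,0.08,0],[0,0,0,0.1,0]]}}

```text
clock: 18.15
ee_pos: [540.0, 32.8, 45.1]
tool_rot: [-0.137, 1.57, 0.124]
wrist_force: [-5.3, -1.5, 2.0]
opening: -0.2
```

>>> {"fn": "servo_tool", "kwargs": {"motion": [[0,0,0,0.02,0],[0,0,0,0.035,0],[0,0,0,0.05,0],[0,0,0,0.065,0],[0,0,0,0.075,0]]}}

```text
clock: 18.57
ee_pos: [554.8, 35.2, 45.0]
tool_rot: [-0.137, 1.571, 0.124]
wrist_force: [-5.7, -0.7, 2.6]
opening: 0.1
```

```bash
python3 -c "
from h import *
go(572.7,38,45,99.5)"
```

```text
shift units [-0.0005 -0.0012  0.0903] pos [554.8  35.2  45. ] clock 18.5667 jaw-y heading 99.5 tilt [-0.004 -0.008 -1.   ] F [-5.7 -0.7  2.6] open 0.1 q6 [-0.01  0.43  1.9  -0.01  0.81 -1.74]
turn units 7.383954779132612e-06
```

>>> {"fn": "servo_tool", "kwargs": {"motion": [[0,0,0,0.012,0],[0,0,0,0.024,0],[0,0,0,0.036,0],[0,0,0,0.046,0],[0,0,0,0.055,0]]}}

```text
clock: 18.98
ee_pos: [565.5, 37.0, 44.9]
tool_rot: [-0.137, 1.572, 0.124]
wrist_force: [-6.2, -1.9, 3.3]
opening: 0.5
```

>>> {"fn": "servo_tool", "kwargs": {"motion": [[0,0,0,0.007,0],[0,0,0,0.014,0],[0,0,0,0.02,0]]}}

```text
clock: 19.23
ee_pos: [568.4, 37.6, 44.8]
tool_rot: [-0.137, 1.576, 0.124]
wrist_force: [-7.8, -1.5, 3.8]
opening: -0.2
```

>>> {"fn": "servo_tool", "kwargs": {"motion": [[0,0,0,0.005,0],[0,0,0,0.01,0],[0,0,0,0.01,0]]}}

```text
clock: 19.48
ee_pos: [568.9, 37.8, 44.4]
tool_rot: [-0.137, 1.58, 0.124]
wrist_force: [-6.5, -1.7, 4.4]
opening: -0.1
```

>>> {"fn": "servo_tool", "kwargs": {"motion": [[0,0,0,0.008,0],[0,0,0,0.013,0],[0,0,0,0.016,0]]}}

```text
clock: 19.73
ee_pos: [569.9, 38.0, 43.9]
tool_rot: [-0.138, 1.585, 0.125]
wrist_force: [-8.4, -2.2, 3.4]
opening: -0.1
```

>>> {"fn": "servo_tool", "kwargs": {"motion": [[0,0,0,0.012,0],[0,0,0,0.016,0],[0,0,0,0.018,0]]}}

```text
clock: 19.98
ee_pos: [571.9, 38.5, 43.3]
tool_rot: [-0.138, 1.589, 0.125]
wrist_force: [-5.3, -1.4, 1.0]
opening: 0.2
```

>>> {"fn": "servo_tool", "kwargs": {"motion": [[0,0,0,0.006,0],[0,0,0,0.012,0],[0,0,0,0.014,0]]}}

```text
clock: 20.23
ee_pos: [574.2, 38.9, 43.1]
tool_rot: [-0.138, 1.591, 0.125]
wrist_force: [-5.0, -1.1, 2.8]
opening: -0.1
```

>>> {"fn": "servo_tool", "kwargs": {"motion": [[0,0,0,0.006,0],[0,0,0,0.01,0],[0,0,0,0.01,0]]}}

```text
clock: 20.48
ee_pos: [574.7, 39.1, 42.8]
tool_rot: [-0.138, 1.595, 0.125]
wrist_force: [-7.9, -1.1, 4.3]
opening: 0.0
```

>>> {"fn": "servo_tool", "kwargs": {"motion": [[0,0,0,-0.01,0],[0,0,0,-0.02,0],[0,0,0,-0.03,0],[0,0,0,-0.03,0]]}}

```text
clock: 20.82
ee_pos: [570.6, 38.3, 43.5]
tool_rot: [-0.138, 1.591, 0.125]
wrist_force: [0.9, -0.1, -1.2]
opening: -0.1
```

```bash
python3 - <<'E'
from h import *
for v in("side","top"):
    im=eyes.camera(v);p=proj(v,[590,33,70]).astype(int)
    c=cv2.resize(im[p[1]-30:p[1]+30,p[0]-40:p[0]+40],None,fx=5,fy=5,interpolation=cv2.INTER_CUBIC)
    out=c if v=="side" else np.hstack([out,c])
cv2.imwrite("pics/shut.png",out);go(500,25,43,99.5)
E
```

```text
shift units [ 0.0117 -0.0068 -0.3575] pos [570.3  38.2  43.5] clock 20.9167 jaw-y heading 99.6 tilt [-0.024 -0.01  -1.   ] F [-0.2  0.6 -0.3] open 0.1 q6 [-0.    0.47  1.85 -0.01  0.85 -1.73]
turn units 0.00028973385345057386
```

View pics/shut.png

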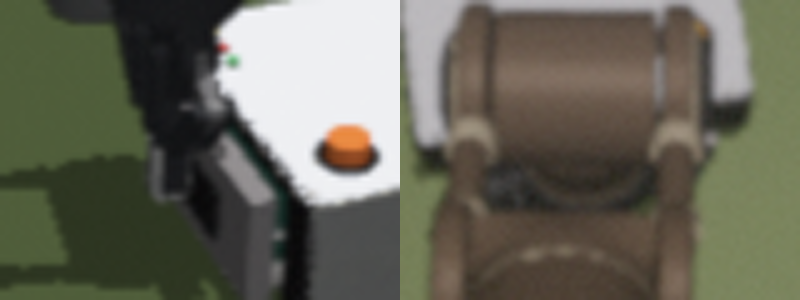

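Force is zero after backing off 4 mm, and the front plate stays close to the box, so the catch holds. Retreating and checking against the starting picture.

>>> {"fn": "servo_tool", "kwargs": {"motion": [[0,0,0,-0.1,0],[0,0,0,-0.25,0],[0,0,0,-0.4,0],[0,-0.15,0,-0.5,0],[0,-0.3,0,-0.55,0]]}}

```text
clock: 21.33
ee_pos: [458.1, 20.6, 104.4]
tool_rot: [-0.137, 1.6, 0.125]
wrist_force: [0.8, -0.2, 1.1]
opening: -0.4
```

>>> {"fn": "servo_tool", "kwargs": {"motion": [[0,-0.1,0.15,0,0],[0,-0.25,0.35,0,0],[0,-0.4,0.55,0,0],[0,-0.5,0.75,0,0],[0,-0.5,0.9,0,0]]}}

```text
clock: 21.75
ee_pos: [435.3, 195.1, 206.6]
tool_rot: [-0.134, 1.591, 0.126]
wrist_force: [1.7, 0.8, 1.0]
opening: -0.3
```

>>> {"fn": "servo_tool", "kwargs": {"motion": [[0,0,0,0,0],[0,0,0,0,0],[0,0,0,0,0],[0,0,0,0,0],[0,0,0,0,0]]}}

```text
clock: 22.17
ee_pos: [434.9, 193.6, 205.6]
tool_rot: [-0.133, 1.593, 0.124]
wrist_force: [-0.5, 0.4, -0.2]
opening: 0.1
```

```bash
python3 - <<'E'
from h import *
im=eyes.camera("side");o=cv2.resize(cv2.imread("pics/side0.png"),(512,384),interpolation=cv2.INTER_AREA)
sl=np.s_[125:225,235:375]
a,b=[cv2.resize(i[sl],(390,280),interpolation=cv2.INTER_CUBIC) for i in(o,im)]
w=cv2.resize(im,(780,320)[:1]+(585,));w=cv2.resize(im,(400,300))
cv2.imwrite("pics/end.png",np.vstack([np.hstack([a,b]),np.hstack([w,np.zeros((300,380,3),np.uint8)])]))
t=eyes.camera("top");o=cv2.resize(cv2.imread("pics/top0.png"),(512,384),interpolation=cv2.INTER_AREA)
for n,i in(("before",o),("now",t)):
    h=cv2.cvtColor(i,cv2.COLOR_BGR2HSV);m=(h[...,1]<70)&(h[...,2]>135)
    print(n,[(c.round(1).tolist(),int(k)) for c,k,_ in blobs(m,100,330)])
go(400,200,150)
E
```

```text
before [([242.1, 178.4], 181), ([375.5, 190.6], 314), ([333.0, 210.0], 166), ([468.3, 219.8], 185), ([481.2, 227.9], 102), ([357.1, 237.7], 168), ([188.4, 247.7], 145), ([320.9, 249.7], 142), ([332.5, 279.9], 169)]
now [([242.5, 178.5], 210), ([375.5, 190.6], 329), ([333.0, 210.0], 177), ([468.2, 219.8], 193), ([481.2, 228.0], 106), ([320.9, 249.6], 159), ([332.4, 279.8], 181), ([138.6, 293.0], 215)]
shift units [ 0.283   0.0603 -0.1608] pos [435.1 193.7 205.8] clock 22.2667 jaw-y heading 99.3 tilt [-0.025 -0.008 -1.   ] F [-0.3 -0.5 -0.3] open 0.5 q6 [ 0.33  0.06  1.98  0.    1.12 -1.41]
```

View pics/end.png

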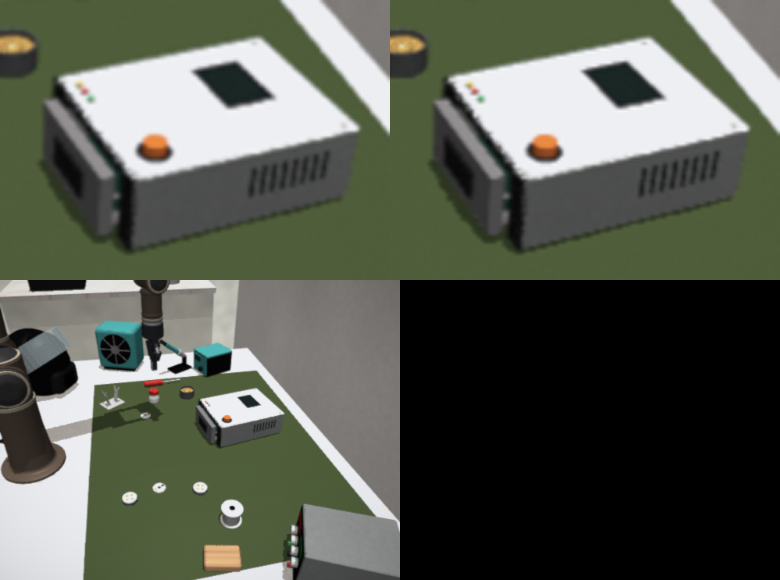

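The drawer looks exactly as shut as it did at the start, still so over 1 s later, and the other things are in place. Only the chosen lamp is gone from the bench; the board at (188,248) is just under the arm. Handing in.

```bash
python3 -c "
from rig import job_done
print(job_done())"
```

```text
the job is handed in; nothing more can be done
None
```

The lamp module is in the tester with the drawer shut, and I handed the job in at about 22 s of the 72 s allowed.

- **Button:** I pressed it with closed fingers. The highest force I read was about 5 N, and the drawer popped fully out.
- **Lamp:** I took the lamp farthest to the robot's right and squeezed it from two directions to centre it. I lowered it into the nest until I felt contact (about 5 N) at the expected seated height, then let go. Pictures from both cameras showed it flat and centred.
- **Drawer:** I pushed it home with readings of about 9.5 N at most. The force dropped at the click and rose again just past it, at the rubber stop.

**Last checks:**
- The force fell to zero once I backed off 4 mm, and the drawer matched its starting shut position over a second later.
- The spool, the other two lamps and one bare board were within 0.1 pixel of where they started. The second bare board was hidden from the top camera by the arm, but the side view showed it in its place. The flux jar, tip cleaner, screwdriver and wood block were only checked by eye in that view.
- The fingers are closed on nothing, well clear of everything.

**Disagreements:** The two cameras differed by about 3 mm on the nest; I settled this using the lamp's known position in the grip. The fingers also touched the table at up to 13 N when I felt for where their tips end. Forces were only read at the end of each move, so brief peaks in between would not show.

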